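Register an instrument case under a raised print screen

ROBOT

A 6-joint arm with a two-finger parallel gripper is mounted at the origin on the work surface. World frame = base frame: x ahead of the robot, y to its left, z up, the work surface at z = 0. Lengths are in mm, angles in rad, forces in N, time in s.
With the tool pointing down it reaches from about 350 to 925 mm from the base axis. Payload 6.4 kg.
Tool frame: the origin (TCP) lies at the very end of the fingers, on their centre line; the grasp point (between the pads) lies 19 mm behind it; y points along the fingers, x is the direction in which the jaws open and shut, and the axes are right-handed (so a half turn about y gives the same grasp; the last joint's range is limited). The gripper opens to 85 mm and grips with 20 to 120 N. Pads are 22 mm wide; open, the fingers measure 114 mm over their backs; the gripper's body (76 mm by 85 mm) begins 54 mm behind the grasp point. The pads swing forward as they close: fully open they stand 13 mm farther back than shut.
Start: joints at [0.958, 0.245, 1.558, -0, 1.339, -0.174], TCP at [276.154, 588.433, 231.29] pointing down, gripper open.
Joint ranges: [-3.13, 3.13], [-1.02, 2.26], [0.13, 2.54], [-0.95, 4.09], [0.21, 2.88], [-2.74, 2.74]. Speed limits (rad/s): [2.57, 2.57, 3.14, 3.14, 3.14, 3.14].

INTERFACE

Orientations are given as [roll, pitch, yaw] about the fixed x, y, z axes, in that order (R = Rz(yaw) Ry(pitch) Rx(roll)).
In Python, from bench import arm gives the robot as it stands.
- The arm moves only by the tool servo_tool, never from a script. Its argument "motion" is a list of rows, each a list of 3 entries, a list of its own where there are three numbers: the shift along the tool's x, y, z in units of 40 mm (1.0 is 40 mm), then the turn, a rotation vector about the tool's x, y, z in degrees, then the opening in per cent of the stroke, from 0 (shut) to 100 (fully open). In form: [[[x, y, z], [ax, ay, az], claw], ...]. A call has 1 to 20 rows; each row is the pose to reach, as a shift and turn from the pose measured when the call began, along the tool's axes at that moment; what a row does not reach only later rows make up. A row lasts 1/10 s, in which the tool goes at most 50 mm and 8.59 degrees, less where a joint would pass 70% of its speed; a pose out of reach is approached as far as the arm can. A call with a gripper value outside its range is refused whole. The fingers move at their own pace and stop on an object; the grip force is fixed at half the most. Time passes only in rows, so rows that repeat a pose let the fingers close. It gives the time, the measured TCP pose, the force and the opening at its end, in the units of the state.
- arm.sense(): the state, without advancing time (a new reading comes with each control period).
- arm.grab_frame(name): name is "scene" or "side" or "wrist"; returns a dict with "image" (420x560x3 uint8, red, green, blue), "range_z" (420x560 float32, mm along the optical axis (not along the pixel's ray), 0 where there is no reading), "fx", "fy", "cx", "cy" (pixels), "xyz" and "attitude" of the camera in the world; the wrist camera has in their place "tool_from_camera" (4x4, takes a point from camera to tool coordinates, whose origin is the TCP and whose axes are the tool frame's). Camera axes: x right, y down, z forward; pixel columns grow to the right and rows downward; lengths in mm; the calibration is good to about 2 mm. A picture is of the moment at which its call begins: read the wrist's pose just before it.
- arm.finish_job(): hands the job in, once; it reports no verdict.
The state is a dict: "t": time; "qpos": joint angles; "qvel": joint speeds; "tau": joint torques, N m; "ee_pos": TCP position; "ee_rot": TCP orientation; "contact_force": force on the tool from outside, world axes, zero at the start; "torque": the same for the moment, N m; "finger_gap": finger opening in mm.
Only numpy, scipy, OpenCV 4.12 (cv2) and the standard library are available. Lean on these libraries where they do the work, as an engineer would, in place of code of your own. Each camera call takes 0.05 s, during which the arm holds its last target.

TASK

The green-lidded instrument case lies askew on the bed of the flatbed screen printer. Slide it under the raised screen and press it gently but firmly square against the two steel stops at the back, then slide it sideways along them and press it against the red side stop, so that it is left registered: flat on the bed, touching all three stops, and let go. Do not touch the screen, do not ram the stops, and leave everything else where it is.

Things in the scene. Friction and masses are not known exactly. Their poses are not given: they have to be found in the camera images.
- printer: Flatbed screen printer, fixed, its yaw about -1.57 rad, give or take 0.25. Blue bed with a white flat top at z = 40 mm; in its own frame it spans x -170..+210, y -220..+220 mm. Origin at table level; x = 0 is where the case's centre is when it touches both back stops. +x points to the printer's back; its front is towards the robot's left. Two columns, 254 mm high over the table, at its back corners.
- screen: Raised print screen, fixed level, solid: aluminium frame with see-through yellow mesh, in the printer's frame x -30..+190, y -190..+190, z 175..200 mm (underside 135 mm above the bed). Origin 187.5 mm over the printer's. Open at front and sides. A registered case lies mostly under it (near face at x = -45); to reach in the tool must lean back about 40 degrees towards the printer's front.
- stop_left: Left back stop (seen from the printer's front): fixed upright steel pin with a red dot on top, 20 mm in diameter, 30 mm high, on the bed at x +55, y +45 mm of the printer's frame. Origin at the centre of its foot (on the bed), axes as the printer's. Rigid.
- stop_right: Right back stop: the same pin at x +55, y -45 mm of the printer's frame.
- side_stop: Side stop: fixed rigid red pin, 20 mm in diameter, 30 mm high, on the bed at x -5 mm and y +115 mm (left, seen from its front) or -115 mm (right) of the printer's frame, changing from run to run; the other place has only a flush brass plug. Origin at the centre of its foot, axes as the printer's. A registered case has its centre 85 mm from it along y.
- case: The work: closed plastic instrument case, grey with a green lid, a plain block 90 (x) x 150 (y) x 40 (z) mm, 0.25 to 0.5 kg, loose on the bed, turned up to 0.3 rad from the printer's axes, its centre 45 to 75 mm short of its place at the back stops. Origin at the centre of its underside. Too wide to grasp; it slides with friction (coefficient roughly 0.5 to 0.7).
- tape: Bystander: roll of blue tape, 52 mm across, 24 mm high, lying on the bed near its front left corner (seen from its front). Origin at the centre of its underside.
- gauge: Bystander: brass gauge block 50 x 20 x 10 mm lying on the bed near its front right corner (seen from its front). Origin at the centre of its underside.
- squeegee: Bystander: wooden squeegee 200 mm long, 30 mm high, on the table to the right. Origin under the wooden part.
- ink_white: Bystander: ink jar with a red cap, 80 mm across, 100 mm high, on the table to the right. Origin under its centre.
- ink_blue: Bystander: ink jar with a blue cap, 80 mm across, 100 mm high, on the table to the right. Origin under its centre.
- spare_case: Bystander: another instrument case, with a white lid, 90 x 150 x 40 mm, on the table to the left. Origin under its centre.
- spatula: Bystander: ink spatula 200 mm long on the table to the left.

How it is judged (in metres and radians):
On the way, in this order (a step that is already met when the one before it is completed fails the run):
1. the case is pressed against the back stops with at least 2 N, square (0.03 rad) and within 2 mm of its place there ((contact force between case and stop_left above 2 N or contact force between case and stop_right above 2 N) and angle between the x axis of case and the x axis of printer, either way round below 0.03 rad and x of case in the frame of printer above -0.002 m), for 0.2 s.
2. the case is pressed against the red side stop with at least 2 N, while within 5 mm of its place at the back stops (contact force between case and side_stop above 2 N and x of case in the frame of printer above -0.005 m), for 0.2 s.
At the end, for the whole second after the job is handed in: The case rests flat on the bed, its centre within 2 mm (along x) of its place at the two back stops and square to the printer within 0.025 rad, its side within 2 mm of the red side stop (centre at most 87 mm from the stop along the printer's y), at rest and let go (x of case in the frame of printer between -0.002 and 0.002 m and angle between the x axis of case and the x axis of printer, either way round below 0.025 rad and z of case in the frame of printer between 0.036 and 0.044 m and y of case in the frame of side_stop between -0.087 and 0.087 m and y of case in the frame of printer between -0.06 and 0.06 m and linear speed of case below 0.01 m/s); the robot touches nothing.
It fails at once if the raised screen is touched (contact force between screen and anything else above 2 N).
It fails at once if a stop is rammed with more than 40 N (contact force between case and stop_left above 40 N or contact force between case and stop_right above 40 N or contact force between case and side_stop above 40 N).
It fails at once if a bystander is moved by more than 15 mm (distance of any of tape, gauge, squeegee, ink_white, ink_blue, spare_case, spatula from where it was at the start of the episode above 0.015 m).
It also fails if it takes over 69 s, if anything falls off the work surface, if the arm or the gripper's body presses on something with over 40 N, if the wrist force passes 120 N, or if a joint passes its speed limit or range.

## Working session

There is one attempt and no reset: what is moved stays moved. The work goes in short steps, Python scripts to look and compute and a tool call to move; the robot and the scene stay as the last step left them, time stands still between calls to the robot, and variables do not carry over. Pictures are saved under pics/ and viewed, and the job is handed in when it is done.

Besides the shell and the picture viewer there is one more tool, called after "Request:" as name(argument=value, ...) on one line, values as JSON. servo_tool: Moves the arm, as the interface text tells. Its arguments: {"type":"object","properties":{"motion":{"type":"array","items":{"type":"array"}}},"required":["motion"]}

```bash
mkdir -p pics; ls; python3 - <<'E'
from bench import arm
import cv2,pickle
s=arm.sense();print(s)
fr={}
for n in("scene","side","wrist"):
    f=arm.grab_frame(n);fr[n]=f
    cv2.imwrite(f"pics/{n}0.png",f["image"][:,:,::-1])
    print(n,{k:v for k,v in f.items() if k not in("image","range_z")})
pickle.dump((s,fr),open("f0.pkl","wb"))
E
```

```text
pics
{'t': 0.0, 'qpos': array([ 9.57923043e-01,  2.45847035e-01,  1.55905958e+00, -2.25740899e-05,
        1.33871023e+00, -1.74066422e-01]), 'qvel': array([ 0.00202845, -0.0004217 ,  0.00073646,  0.00170058,  0.00121565,
        0.00075544]), 'tau': array([ 1.52866160e-03, -4.29527879e+01, -3.26124179e+01, -1.02389606e-04,
        5.47438336e-03, -2.41209122e-06]), 'ee_pos': array([275.79860992, 587.94408615, 230.13475526]), 'ee_rot': array([-1.57046739,  0.00199741,  1.13199501]), 'contact_force': array([-0.44551499, -0.8665632 , -0.16303844]), 'torque': array([ 0.00460945,  0.05213248, -0.03924596]), 'finger_gap': 85.28160713798013}
scene {'fx': 438.6938755167863, 'fy': 438.6938755167863, 'cx': 276.11168184998166, 'cy': 202.31626201706965, 'xyz': array([1385.10474563,  355.97946565,  955.07818227]), 'attitude': array([-2.32052165, -0.01678183,  2.02904962])}
side {'fx': 479.20250126405574, 'fy': 479.20250126405574, 'cx': 279.6876881926126, 'cy': 211.46184190869994, 'xyz': array([ 131.73612151,  844.32576811, 1303.00215601]), 'attitude': array([-2.44745829,  0.00501581, -2.67570866])}
wrist {'fx': 306.0671707390413, 'fy': 306.0671707390413, 'cx': 280.1246774774208, 'cy': 214.23522243619294, 'tool_from_camera': array([[ 9.99999535e-01, -3.11451671e-04,  9.12712804e-04,
         5.96251458e-02],
       [-9.64153847e-04, -3.01959242e-01,  9.53320348e-01,
        -1.41195529e+02],
       [-2.13111487e-05, -9.53320785e-01, -3.01959402e-01,
         7.75793712e+01],
       [ 0.00000000e+00,  0.00000000e+00,  0.00000000e+00,
         1.00000000e+00]])}
```

View pics/scene0.png

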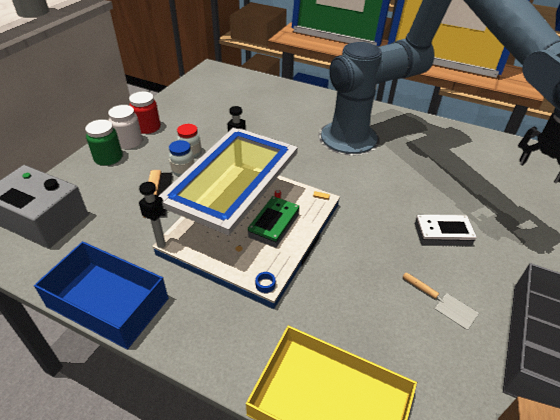

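View pics/side0.png

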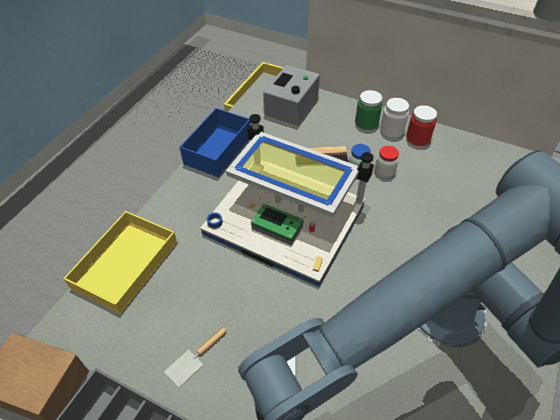

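View pics/wrist0.png

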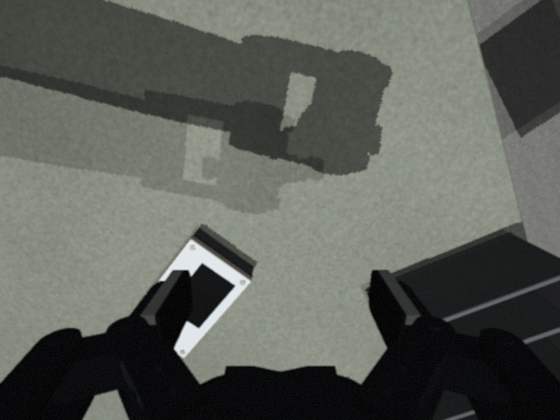

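```bash
cat > h.py <<'E'
import numpy as np,cv2
from scipy.spatial.transform import Rotation as Ro
def Rm(a): return Ro.from_euler('xyz',a).as_matrix()
def cam(f,s=None):
    if 'xyz' in f: return Rm(f['attitude']),np.array(f['xyz'])
    T=f['tool_from_camera'];R=Rm(s['ee_rot']);return R@T[:3,:3],R@T[:3,3]+s['ee_pos']
def cloud(f,s=None):
    R,p=cam(f,s);z=f['range_z'];v,u=np.mgrid[:z.shape[0],:z.shape[1]]
    P=np.stack([(u-f['cx'])/f['fx']*z,(v-f['cy'])/f['fy']*z,z],-1)
    W=P@R.T+p; W[z<=0]=np.nan; return W
def ray(f,uv,zp,s=None):
    R,p=cam(f,s);uv=np.atleast_2d(uv).astype(float)
    d=np.c_[(uv[:,0]-f['cx'])/f['fx'],(uv[:,1]-f['cy'])/f['fy'],np.ones(len(uv))]@R.T
    return p+d*((zp-p[2])/d[:,2])[:,None]
def proj(f,X,s=None):
    R,p=cam(f,s);c=(np.atleast_2d(X)-p)@R
    return np.c_[c[:,0]/c[:,2]*f['fx']+f['cx'],c[:,1]/c[:,2]*f['fy']+f['cy']]
E
python3 - <<'E'
from h import *
import pickle
s,fr=pickle.load(open('f0.pkl','rb'))
for n,c in(("scene",(140,320,120,310)),("side",(190,380,120,290))):
    f=fr[n];im=f['image'];x0,x1,y0,y1=c
    cv2.imwrite(f'pics/{n}_z.png',cv2.resize(im[y0:y1,x0:x1,::-1],None,fx=3.1,fy=3.1,interpolation=cv2.INTER_CUBIC))
    W=cloud(f);hsv=cv2.cvtColor(im,cv2.COLOR_RGB2HSV).astype(int)
    roi=np.zeros(im.shape[:2],bool);roi[y0:y1,x0:x1]=1
    g=roi&(hsv[...,0]>45)&(hsv[...,0]<80)&(hsv[...,1]>120)&(hsv[...,2]>40)
    print(n,'green',g.sum(),np.nanpercentile(W[g][:,2],[5,25,50,75,95]))
    gt=g&(W[...,2]>74)&(W[...,2]<86)
    m=gt.astype(np.uint8);cs,_=cv2.findContours(m,cv2.RETR_EXTERNAL,cv2.CHAIN_APPROX_NONE);k=max(cs,key=cv2.contourArea)
    q=ray(f,k[:,0],80)[:,:2].astype(np.float32);r=cv2.minAreaRect(q);print('case',r,cv2.boxPoints(r).round(1).tolist())
    r_=roi&((hsv[...,0]<8)|(hsv[...,0]>172))&(hsv[...,1]>130)&(hsv[...,2]>60)
    nn,l,st,ce=cv2.connectedComponentsWithStats(r_.astype(np.uint8))
    for i in range(1,nn):
        if st[i,4]>3: print('red',st[i],ce[i].round(1),np.nanmedian(W[l==i],0).round(1),ray(f,ce[i],70).round(1))
    b=roi&(W[...,2]>36)&(W[...,2]<44)
    P=W[b];r=cv2.minAreaRect(P[:,:2].astype(np.float32));print('bed',b.sum(),r)
    sc=roi&(W[...,2]>190)&(W[...,2]<210)
    P=W[sc];r=cv2.minAreaRect(P[:,:2].astype(np.float32));print('screen',sc.sum(),r,np.median(P[:,2]))
E
```

```text
scene green 841 [74.32993569 77.4881006  78.84157533 80.08911572 81.86492423]
case ((593.445068359375, -25.87914276123047), (90.07772827148438, 154.87911987304688), 89.59235382080078) [[515.7000122070312, -70.4000015258789], [670.5999755859375, -71.5], [671.2000122070312, 18.600000381469727], [516.2999877929688, 19.700000762939453]]
red [140 120  20  14 243] [149.  125.7] [ 331.6 -680.8   29.7] [[ 372.4 -639.1   70. ]]
red [177 124  20  14 233] [186.7 130.4] [ 366.4 -474.6   97.7] [[ 334.1 -502.    70. ]]
red [275 191   6   7  31] [277.5 194.5] [486.6 -64.7  63.4] [[493.  -62.6  70. ]]
bed 8043 ((502.14312744140625, -226.74819946289062), (885.1819458007812, 552.4619140625), 39.07312774658203)
screen 4088 ((594.4050903320312, -165.70074462890625), (242.6137237548828, 454.3936462402344), 88.58395385742188) 199.38700740691246
side green 830 [16.61747951 73.84457225 78.24842519 80.59440733 83.93628031]
case ((584.7872924804688, -21.818233489990234), (91.8687744140625, 149.16476440429688), 89.594482421875) [[509.8999938964844, -67.19999694824219], [659.0, -68.30000305175781], [659.7000122070312, 23.600000381469727], [510.5, 24.600000381469727]]
red [310 225   5   7  29] [311.9 228.2] [474.5 -60.4  58.7] [[472.5 -53.1  70. ]]
bed 5684 ((719.1204833984375, -300.4558410644531), (797.240966796875, 699.9915771484375), 89.33867645263672)
screen 3142 ((592.8099975585938, -163.79212951660156), (247.93260192871094, 454.7999572753906), 88.55219268798828) 199.70833873262313
```

View pics/scene_z.png

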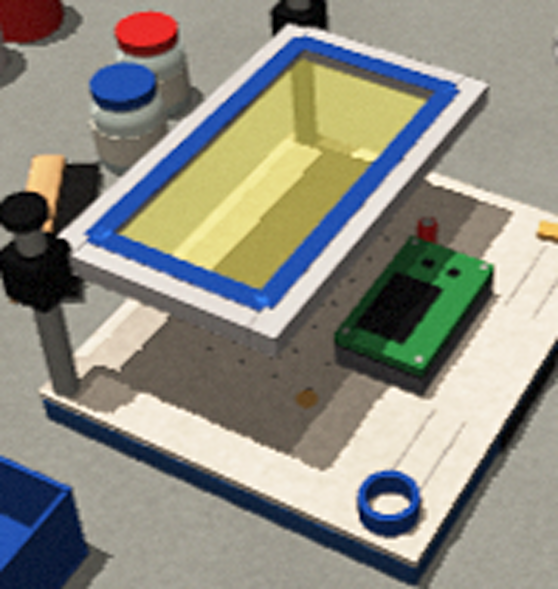

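View pics/side_z.png

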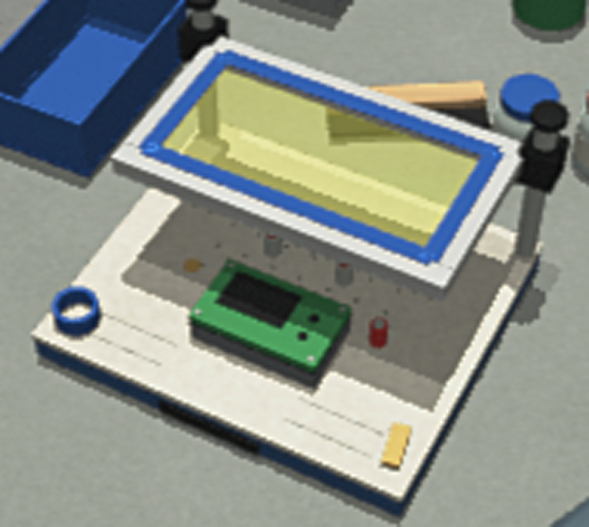

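```bash
python3 - <<'E'
from h import *
import pickle
s,fr=pickle.load(open('f0.pkl','rb'))
o={'scene':(140,120),'side':(190,120)}
def c(n,p,z): 
    p=(np.array(p)+.5)/3.1-.5+o[n]; return ray(fr[n],p,z)[:,:2].round(1)
sb=c('scene',[(418,557),(45,395)],40);print('scene bed FL,BL',sb)
b=c('side',[(38,335),(400,497),(540,258)],40);print('side bed FL FR BR',b)
S1=c('side',[(113,155),(225,40),(522,148),(447,272)],200);S2=c('scene',[(275,330),(72,247),(290,27),(488,85)],200);print('screen side FL BL BR FR',S1,'\nscene',S2)
for S in(S1,S2):
    print('sizes',np.linalg.norm(S-np.roll(S,-1,0),axis=1),'c',S.mean(0))
    d=(S[0]-S[3]); e=S[1]-S[0];e2=S[2]-S[3];d2=S[1]-S[2]
    print('yaw from y', [np.arctan2(v[1],v[0])-np.pi/2 for v in(d,d2)],[np.arctan2(v[1],v[0]) for v in(e,e2)])
print('pins side', c('side',[(273,239),(344,268),(379,323)],70)); print('plug side',c('side',[(193,266)],40),'scene',c('scene',[(307,398)],40)); print('red scene',c('scene',[(427,222)],70))
for n in('scene','side'):
    f=fr[n];W=cloud(f);im=f['image'].astype(int)
    m=(W[...,2]>30)&(W[...,2]<50)&(W[...,0]>300)&(W[...,0]<900)&(W[...,1]>-320)&(W[...,1]<300)&(im.min(2)>80)&((im[...,0]-im[...,2])>2)
    nn,l,st,ce=cv2.connectedComponentsWithStats(m.astype(np.uint8));i=1+st[1:,4].argmax();m=l==i
    P=ray(f,np.argwhere(m)[:,::-1],40);print(n,m.sum(),cv2.minAreaRect(P[:,:2].astype(np.float32)))
E
```

```text
scene bed FL,BL [[ 814.5   87.2]
 [ 811.7 -282.6]]
side bed FL FR BR [[ 810.3   86.8]
 [ 380.    98.7]
 [ 365.  -257. ]]
screen side FL BL BR FR [[ 783.   -53.3]
 [ 763.4 -264.8]
 [ 405.2 -252.4]
 [ 410.1  -60.3]] 
scene [[ 778.8  -55.7]
 [ 773.5 -250.9]
 [ 413.3 -256.4]
 [ 411.3  -41.8]]
sizes [212.40623814 358.41456444 192.16248333 372.96569547] c [ 590.425 -157.7  ]
yaw from y [np.float64(-1.5520267425801497), np.float64(-1.6054000405894993)] [np.float64(-1.6632037933086095), np.float64(-1.5962983450708603)]
sizes [195.27193859 360.24198811 214.60931946 367.7627768 ] c [ 594.225 -151.2  ]
yaw from y [np.float64(-1.6086014350602205), np.float64(-1.5555282184783592)] [np.float64(-1.597941296921789), np.float64(-1.5614769321121384)]
pins side [[ 633.8 -125.5]
 [ 545.5 -122.3]
 [ 480.   -69.6]]
plug side [[707.9 -73.3]] scene [[709.3 -74.9]]
red scene [[479.9 -69.6]]
scene 7540 ((597.9075927734375, -94.32530212402344), (378.66748046875, 445.7752685546875), 88.22547912597656)
side 6602 ((593.08544921875, -92.62271118164062), (382.5230712890625, 442.15203857421875), 88.8222885131836)
```

```bash
cat >> h.py <<'E'
YAW=-1.597;O=np.array([594.,-74.])
def P2W(x,y): c,s=np.cos(YAW),np.sin(YAW);return O+np.array([c*x-s*y,s*x+c*y])
def W2P(p): c,s=np.cos(YAW),np.sin(YAW);d=np.asarray(p)[...,:2]-O;return np.stack([d@[c,s],d@[-s,c]],-1)
def Rt(lean,yaw=None,spin=0):
    yaw=YAW if yaw is None else yaw
    a=np.radians(lean);px=np.array([np.cos(yaw),np.sin(yaw),0])
    y=np.sin(a)*px-np.cos(a)*np.array([0,0,1]);x=np.array([-px[1],px[0],0]);return np.c_[x,y,np.cross(x,y)]
def move(s,tgt,R=None):
    R0=Rm(s['ee_rot']);sh=R0.T@(np.array(tgt)-s['ee_pos'])/40
    rv=np.degrees(Ro.from_matrix(R0.T@R).as_rotvec()) if R is not None else np.zeros(3)
    print('shift',sh.round(3),'turn',rv.round(2),'dist',np.linalg.norm(sh)*40)
E
python3 - <<'E'
from h import *
from bench import arm
s=arm.sense()
move(s,[585,150,250],Rt(40))
E
```

```text
shift [ -6.633  -0.482 -11.648] turn [-35.32  63.55  23.04] dist 536.5144384696738
```

Request:
servo_tool(motion=[[[-6.633,-0.482,-11.648],[-35.32,63.55,23.04],100],[[-6.633,-0.482,-11.648],[-35.32,63.55,23.04],100],[[-6.633,-0.482,-11.648],[-35.32,63.55,23.04],100],[[-6.633,-0.482,-11.648],[-35.32,63.55,23.04],100],[[-6.633,-0.482,-11.648],[-35.32,63.55,23.04],100],[[-6.633,-0.482,-11.648],[-35.32,63.55,23.04],100],[[-6.633,-0.482,-11.648],[-35.32,63.55,23.04],100],[[-6.633,-0.482,-11.648],[-35.32,63.55,23.04],100],[[-6.633,-0.482,-11.648],[-35.32,63.55,23.04],100],[[-6.633,-0.482,-11.648],[-35.32,63.55,23.04],100],[[-6.633,-0.482,-11.648],[-35.32,63.55,23.04],100],[[-6.633,-0.482,-11.648],[-35.32,63.55,23.04],100],[[-6.633,-0.482,-11.648],[-35.32,63.55,23.04],100],[[-6.633,-0.482,-11.648],[-35.32,63.55,23.04],100]])

```text
t: 1.55
ee_pos: [584.4, 150.8, 249.6]
ee_rot: [-2.269, 0.001, -0.025]
contact_force: [-0.4, 0.1, -0.7]
finger_gap: 85.1
```

```bash
cat > snap.py <<'E'
import sys,pickle
from h import *
from bench import arm
tag=sys.argv[1];s=arm.sense();fr={}
print(s['t'],s['ee_pos'].round(1),s['ee_rot'].round(3),s['contact_force'].round(1),s['qpos'].round(2))
for n in sys.argv[2:]:
    f=arm.grab_frame(n);fr[n]=f
    im=f['image']
    if n=='scene': im=cv2.resize(im[120:310,140:320],None,fx=3.1,fy=3.1,interpolation=cv2.INTER_CUBIC)
    if n=='side': im=cv2.resize(im[120:290,190:380],None,fx=3.1,fy=3.1,interpolation=cv2.INTER_CUBIC)
    cv2.imwrite(f'pics/{n}_{tag}.png',im[:,:,::-1])
pickle.dump((s,fr),open(f'f_{tag}.pkl','wb'))
E
python3 snap.py a wrist scene
```

```text
1.55 [584.4 150.8 249.6] [-2.269e+00  1.000e-03 -2.500e-02] [-0.4  0.1 -0.7] [ 0.32  0.32  1.54 -0.65  1.56  0.45]
```

View pics/wrist_a.png

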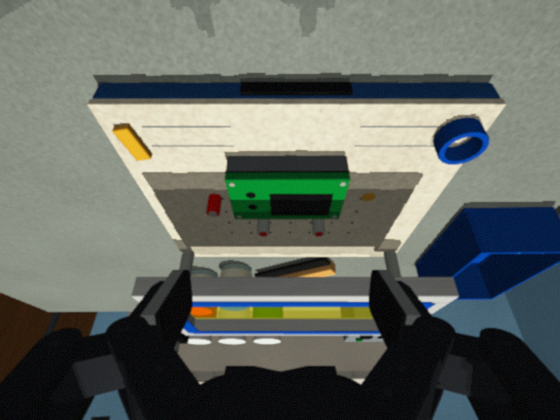

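View pics/scene_a.png

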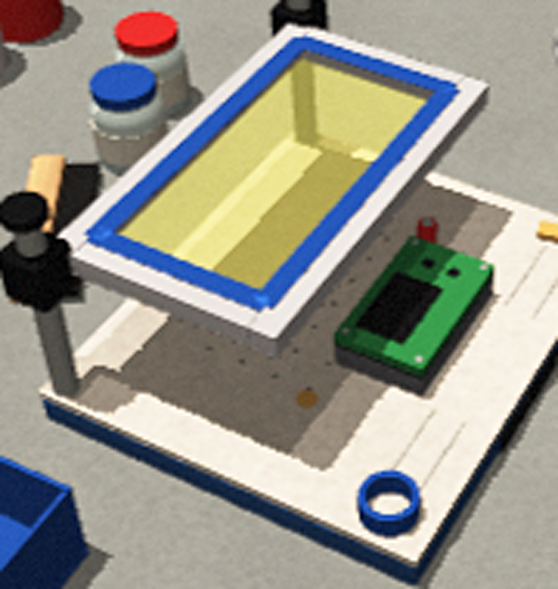

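```bash
cat > meas.py <<'E'
import sys,pickle
from h import *
s,fr=pickle.load(open(f'f_{sys.argv[1]}.pkl','rb'));f=fr['wrist'];im=f['image']
hsv=cv2.cvtColor(im,cv2.COLOR_RGB2HSV).astype(int)
g=((hsv[...,0]>45)&(hsv[...,0]<80)&(hsv[...,1]>120)&(hsv[...,2]>50)).astype(np.uint8)
W=cloud(f,s); g[~((W[...,2]>60)&(W[...,2]<100))]=0
cs,_=cv2.findContours(g,cv2.RETR_EXTERNAL,cv2.CHAIN_APPROX_NONE);k=max(cs,key=cv2.contourArea)
print('median z',np.nanmedian(W[g>0][:,2]))
q=ray(f,k[:,0],80,s)[:,:2];r=cv2.minAreaRect(q.astype(np.float32));print('case world',r,'printer c',W2P(np.array(r[0])).round(1),'box',W2P(cv2.boxPoints(r)).round(1).tolist())
# edge fits by column/row
u=k[:,0,0];v=k[:,0,1];x0,x1=u.min(),u.max()
top=np.array([(c,v[u==c].min()-.5) for c in range(x0+8,x1-8)]);bot=np.array([(c,v[u==c].max()+.5) for c in range(x0+12,x1-12)])
for n,e in(('near',top),('far',bot)):
    p=ray(f,e,80,s)[:,:2];vx,vy,a,b=cv2.fitLine(p.astype(np.float32),cv2.DIST_HUBER,0,.01,.01).ravel()
    th=np.arctan(vy/vx);print(n,'angle rel printer',round(th-(YAW+np.pi/2),4),'px',W2P(np.array([a,b])).round(1))
rd=(((hsv[...,0]<8)|(hsv[...,0]>172))&(hsv[...,1]>130)&(hsv[...,2]>50)&(W[...,2]>40)&(W[...,2]<85)).astype(np.uint8)
nn,l,st,ce=cv2.connectedComponentsWithStats(rd)
for i in range(1,nn):
    if st[i,4]>3: print('red',st[i],ce[i].round(1),W2P(ray(f,ce[i],70,s)[0]).round(1),'z55',W2P(ray(f,ce[i],55,s)[0]).round(1))
E
python3 meas.py a; python3 - <<'E'
from h import *
import pickle
s,fr=pickle.load(open('f_a.pkl','rb'));f=fr['wrist']
cv2.imwrite('pics/wz.png',cv2.resize(f['image'][85:265,80:520],None,fx=1.8,fy=1.8,interpolation=cv2.INTER_CUBIC)[:,:,::-1])
cv2.imwrite('pics/wz2.png',cv2.resize(f['image'][150:255,180:400],None,fx=3.6,fy=3.6,interpolation=cv2.INTER_CUBIC)[:,:,::-1])
print(ray(f,[(90,103),(503,103)],40,s),ray(f,[(369,196.5)],40,s))
E
```

```text
median z 78.45265839108616
case world ((588.2113037109375, -17.18695831298828), (97.68699645996094, 147.3896942138672), 88.5386734008789) printer c [-56.6  -7.3] box [[-7.7, -80.9], [-7.8, 66.5], [-105.5, 66.4], [-105.4, -81.0]]
near angle rel printer 0.0007 px [-106.4  -15.2]
far angle rel printer 0.4873 px [-44.7 -13.1]
red [207 194  15  22 233] [213.9 203.4] [ -29.7 -106.4] z55 [  -7.9 -112.1]
red [260 232   7   4  24] [262.8 233.6] [ 55.8 -43.5] z55 [ 83.  -45.2]
red [316 232   7   4  24] [318.8 233.6] [55.8 46.4] z55 [83.  50.4]
[[385.51921151 101.02765674  40.        ]
 [813.82423975  90.13059767  40.        ]] [[711.15797232 -72.78178951  40.        ]]
```

View pics/wz2.png

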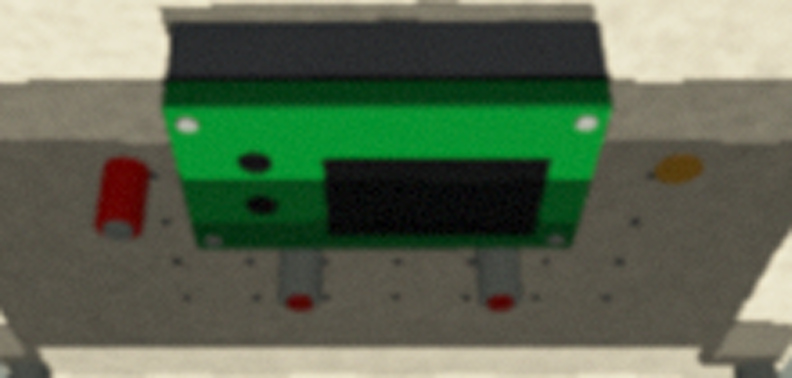

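View pics/wz.png

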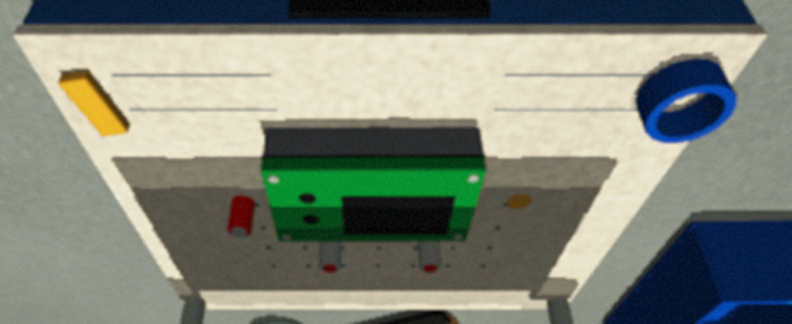

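```bash
sed -i 's/O=np.array(\[594.,-74.\])/O=np.array([595.5,-74.])/' h.py; python3 - <<'E'
from h import *
from bench import arm
s=arm.sense()
move(s,[*P2W(-125,-9),50],Rt(40))
E
```

```text
shift [0.198 5.431 1.299] turn [-0.    0.09  0.05] dist 223.5039190793171
```

Request:
servo_tool(motion=[[[0.1,2.7,0.65],[0,0,0],100],[[0.15,4,0.97],[0,0,0],100],[[0.198,5.0,1.2],[0,0,0],100],[[0.198,5.431,1.299],[0,0,0],100],[[0.198,5.431,1.299],[0,0,0],100],[[0.198,5.431,1.299],[0,0,0],100],[[0.198,5.431,1.299],[0,0,0],100],[[0.198,5.431,1.299],[0,0,0],100]])

```text
t: 2.45
ee_pos: [591.4, 52.5, 52.3]
ee_rot: [-2.268, -0.004, -0.023]
contact_force: [1.0, 0.1, 0.8]
finger_gap: 85.4
```

```bash
python3 snap.py b wrist scene
```

```text
2.45 [591.4  52.5  52.3] [-2.268 -0.004 -0.023] [1.  0.1 0.8] [ 0.17  0.51  1.7  -0.74  1.2   0.57]
```

View pics/wrist_b.png

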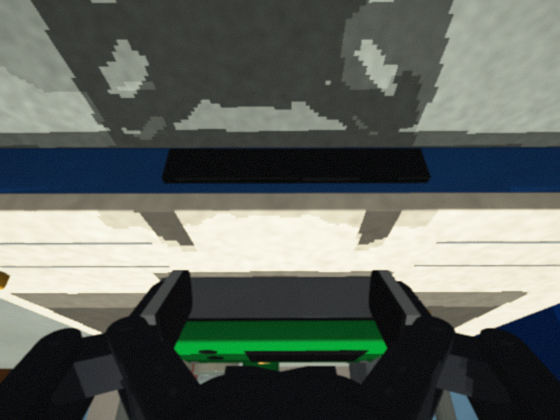

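View pics/scene_b.png

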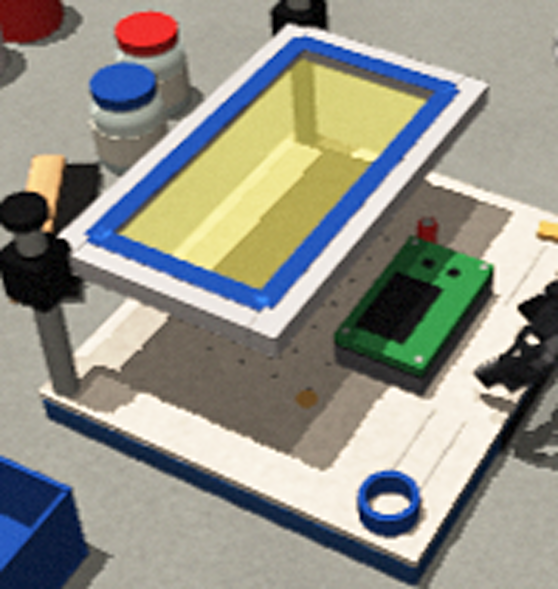

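Request:
servo_tool(motion=[[[0,0.08,-0.096],[0,0,0],100],[[0,0.161,-0.192],[0,0,0],100],[[0,0.241,-0.287],[0,0,0],100],[[0,0.321,-0.383],[0,0,0],100],[[0,0.402,-0.479],[0,0,0],100],[[0,0.482,-0.575],[0,0,0],100],[[0,0.563,-0.67],[0,0,0],100],[[0,0.643,-0.766],[0,0,0],100],[[0,0.723,-0.862],[0,0,0],100],[[0,0.804,-0.958],[0,0,0],100],[[0,0.804,-0.958],[0,0,0],100]])

```text
t: 3.65
ee_pos: [590.0, 1.6, 52.2]
ee_rot: [-2.269, -0.003, -0.024]
contact_force: [-0.1, 0.5, 0.1]
finger_gap: 85.3
```

```bash
python3 snap.py c wrist scene side
```

```text
3.65 [590.    1.6  52.2] [-2.269 -0.003 -0.024] [-0.1  0.5  0.1] [ 0.09  0.48  1.74 -0.78  1.15  0.53]
```

View pics/side_c.png

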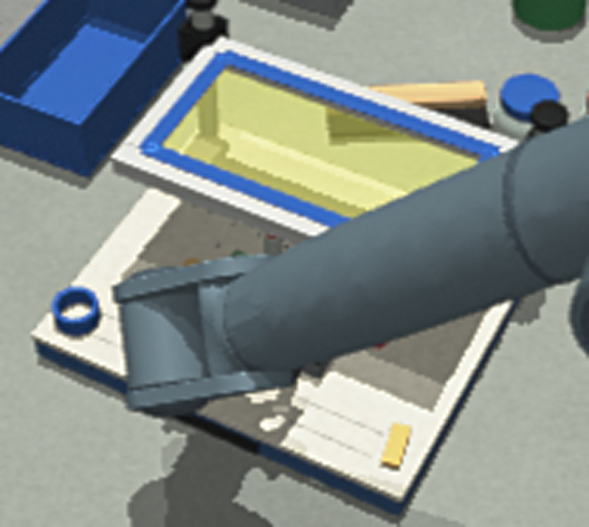

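View pics/scene_c.png

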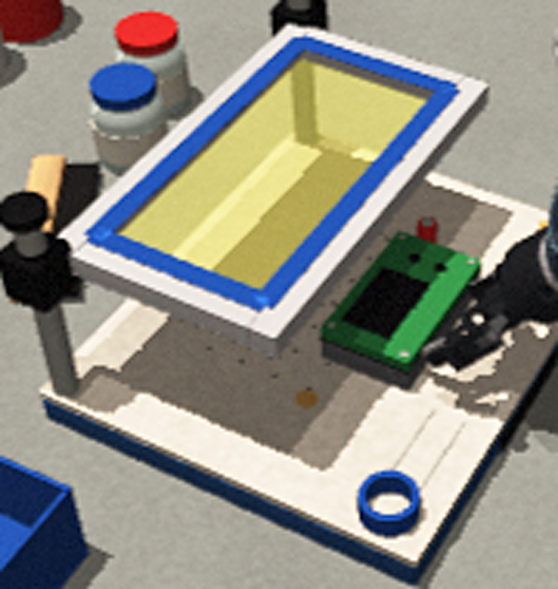

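```bash
cat > ms.py <<'E'
import sys,pickle
from h import *
s,fr=pickle.load(open(f'f_{sys.argv[1]}.pkl','rb'))
print('TCP printer',W2P(s['ee_pos']).round(1))
for n in ('scene','side'):
    if n not in fr: continue
    f=fr[n];im=f['image'];hsv=cv2.cvtColor(im,cv2.COLOR_RGB2HSV).astype(int);W=cloud(f)
    g=((hsv[...,0]>45)&(hsv[...,0]<80)&(hsv[...,1]>120)&(hsv[...,2]>40)&(W[...,2]>76)&(W[...,2]<86)&(W[...,1]>-150)).astype(np.uint8)
    cs,_=cv2.findContours(g,cv2.RETR_EXTERNAL,cv2.CHAIN_APPROX_NONE)
    if not cs: continue
    k=max(cs,key=cv2.contourArea)
    q=W2P(ray(f,k[:,0],80)).astype(np.float32);r=cv2.minAreaRect(q);print(n,g.sum(),r,cv2.boxPoints(r).round(1).tolist(), 'ext',q.min(0),q.max(0))
E
for t in a b c; do python3 ms.py $t; done
```

```text
TCP printer [-224.4  -17. ]
scene 760 ((-48.35067367553711, -4.911293029785156), (89.22864532470703, 151.57078552246094), 0.4704038202762604) [[-93.5999984741211, 70.5], [-92.30000305175781, -81.0999984741211], [-3.0999999046325684, -80.30000305175781], [-4.400000095367432, 71.19999694824219]] ext [-93.50427 -80.76477] [-3.244721 70.8749  ]
TCP printer [-126.4   -7.4]
scene 761 ((-48.350982666015625, -4.873222351074219), (89.22864532470703, 151.6469268798828), 0.4704038202762604) [[-93.5999984741211, 70.5999984741211], [-92.30000305175781, -81.0999984741211], [-3.0999999046325684, -80.30000305175781], [-4.400000095367432, 71.30000305175781]] ext [-93.50427 -80.76477] [-3.244721 70.82422 ]
TCP printer [-75.5  -7.5]
scene 743 ((-34.394935607910156, -5.320281982421875), (89.39868927001953, 150.83351135253906), 0.42788660526275635) [[-79.69999694824219, 69.80000305175781], [-78.5, -81.0999984741211], [10.899999618530273, -80.4000015258789], [9.699999809265137, 70.4000015258789]] ext [-79.315094 -80.64257 ] [10.259758 70.39537 ]
```

Request:
servo_tool(motion=[[[0,0.064,-0.077],[0,0,0],100],[[0,0.129,-0.153],[0,0,0],100],[[0,0.193,-0.23],[0,0,0],100],[[0,0.257,-0.306],[0,0,0],100],[[0,0.321,-0.383],[0,0,0],100],[[0,0.386,-0.46],[0,0,0],100],[[0,0.386,-0.46],[0,0,0],100]])

```text
t: 4.5
ee_pos: [589.4, -22.7, 52.3]
ee_rot: [-2.269, -0.003, -0.024]
contact_force: [-0.2, -0.1, 0.5]
finger_gap: 85.4
```

```bash
python3 snap.py d wrist scene; python3 ms.py d
```

```text
4.5 [589.4 -22.7  52.3] [-2.269 -0.003 -0.024] [-0.2 -0.1  0.5] [ 0.05  0.47  1.76 -0.79  1.12  0.51]
TCP printer [-51.1  -7.5]
scene 609 ((-15.822662353515625, -5.0963134765625), (79.19769287109375, 150.9537811279297), 0.29141125082969666) [[-55.79999923706055, 70.19999694824219], [-55.0, -80.80000305175781], [24.200000762939453, -80.4000015258789], [23.399999618530273, 70.5999984741211]] ext [-55.707176 -80.5181  ] [23.927992 70.248505]
```

View pics/wrist_d.png

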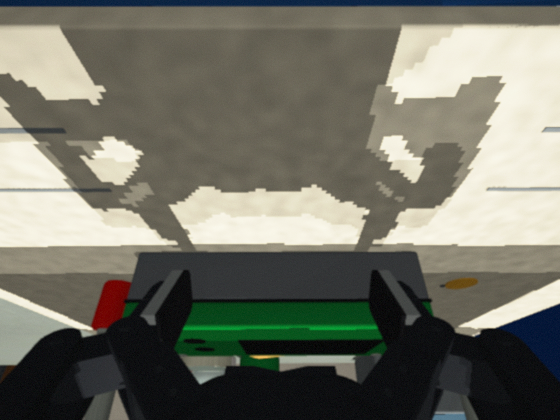

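View pics/scene_d.png

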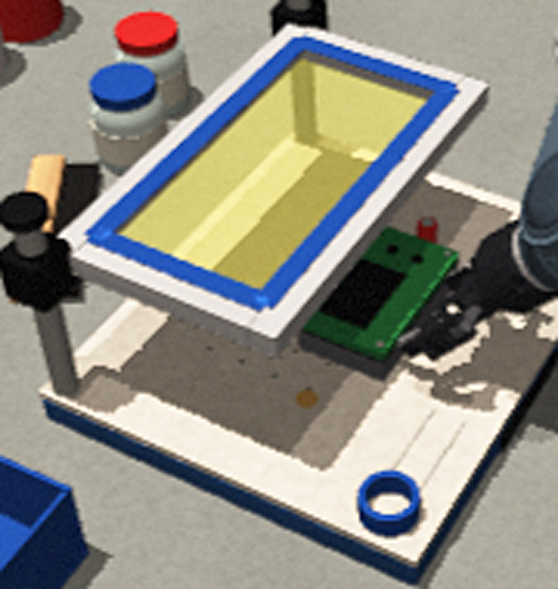

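Request:
servo_tool(motion=[[[0,0.032,-0.038],[0,0,0],100],[[0,0.064,-0.077],[0,0,0],100],[[0,0.096,-0.115],[0,0,0],100],[[0,0.129,-0.153],[0,0,0],100]])

```text
t: 5.0
ee_pos: [589.2, -30.5, 52.2]
ee_rot: [-2.269, -0.003, -0.024]
contact_force: [0.8, 3.2, 0.4]
finger_gap: 85.3
```

Request:
servo_tool(motion=[[[0,0.016,-0.019],[0,0,0],100],[[0,0.032,-0.038],[0,0,0],100]])

```text
t: 5.2
ee_pos: [589.2, -32.5, 52.3]
ee_rot: [-2.269, -0.003, -0.024]
contact_force: [-0.6, 3.6, 0.3]
finger_gap: 85.2
```

Request:
servo_tool(motion=[[[0,0.016,-0.019],[0,0,0],100],[[0,0.032,-0.038],[0,0,0],100]])

```text
t: 5.4
ee_pos: [589.1, -34.2, 52.2]
ee_rot: [-2.268, -0.003, -0.024]
contact_force: [1.0, 9.2, 2.5]
finger_gap: 85.4
```

Request:
servo_tool(motion=[[[0,0.016,-0.019],[0,0,0],100]])

```text
t: 5.5
ee_pos: [589.2, -34.2, 52.2]
ee_rot: [-2.266, -0.004, -0.024]
contact_force: [-2.1, 10.7, 3.4]
finger_gap: 85.4
```

Request:
servo_tool(motion=[[[0,0.016,-0.019],[0,0,0],100]])

```text
t: 5.6
ee_pos: [589.2, -34.1, 52.2]
ee_rot: [-2.265, -0.004, -0.024]
contact_force: [-0.8, 9.1, 2.3]
finger_gap: 85.2
```

Request:
servo_tool(motion=[[[0,0.02,-0.024],[0,0,0],100],[[0,0.026,-0.03],[0,0,0],100],[[0,0.026,-0.03],[0,0,0],100],[[0,0.026,-0.03],[0,0,0],100],[[0,0.026,-0.03],[0,0,0],100],[[0,0.026,-0.03],[0,0,0],100]])

```text
t: 6.2
ee_pos: [589.2, -34.1, 52.2]
ee_rot: [-2.262, -0.005, -0.023]
contact_force: [-1.3, 10.4, 2.3]
finger_gap: 85.4
```

```bash
python3 snap.py e wrist scene; python3 ms.py e
```

```text
6.2 [589.2 -34.1  52.2] [-2.262 -0.005 -0.023] [-1.3 10.4  2.3] [ 0.03  0.46  1.77 -0.8   1.1   0.5 ]
TCP printer [-39.7  -7.3]
scene 548 ((-10.158803939819336, -4.517120361328125), (151.97084045410156, 68.34571838378906), 89.83712768554688) [[-44.5, -80.4000015258789], [23.799999237060547, -80.5999984741211], [24.200000762939453, 71.4000015258789], [-44.099998474121094, 71.5999984741211]] ext [-44.388515 -80.5181  ] [23.927992 71.55228 ]
```

View pics/wrist_e.png

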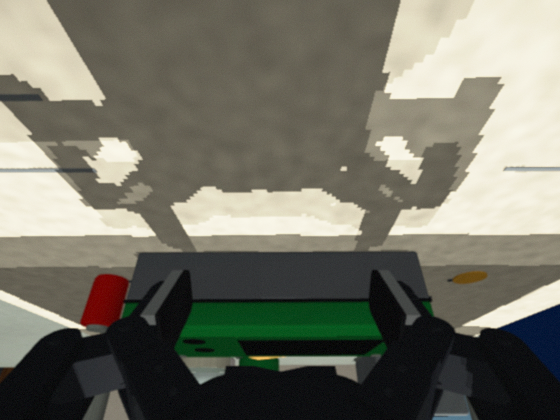

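View pics/scene_e.png

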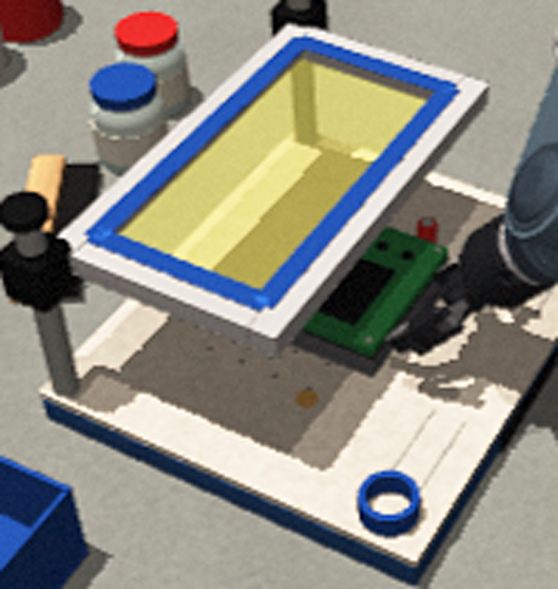

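```bash
python3 - <<'E'
from h import *
from bench import arm
s=arm.sense()
move(s,[*P2W(-85,-7),65],Rt(40))
move(s,[*P2W(-85,105),65],Rt(45))
E
```

```text
shift [ 0.014 -0.969  0.668] turn [-0.37 -0.05  0.33] dist 47.05737031014273
shift [ 2.814 -0.952  0.67 ] turn [-5.37 -0.06  0.33] dist 121.80518793026378
```

Request:
servo_tool(motion=[[[0.0,-0.48,0.33],[0,0,0],100],[[0.014,-0.969,0.668],[-0.3,0,0.3],100],[[0.014,-0.969,0.668],[-0.3,0,0.3],0],[[1.0,-0.96,0.67],[-2,0,0.3],0],[[2.0,-0.952,0.67],[-4,0,0.3],0],[[2.814,-0.952,0.67],[-5.37,-0.06,0.33],0],[[2.814,-0.952,0.67],[-5.37,-0.06,0.33],0],[[2.814,-0.952,0.67],[-5.37,-0.06,0.33],0],[[2.814,-0.952,0.67],[-5.37,-0.06,0.33],0],[[2.814,-0.952,0.67],[-5.37,-0.06,0.33],0],[[2.814,-0.952,0.67],[-5.37,-0.06,0.33],0]])

```text
t: 7.4
ee_pos: [702.1, 8.1, 65.3]
ee_rot: [-2.356, 0.0, -0.026]
contact_force: [0.2, -0.3, 0.5]
finger_gap: 0.4
```

```bash
python3 snap.py f wrist scene; python3 ms.py f;python3 - <<'E'
from h import *
from bench import arm
s=arm.sense()
print(s['finger_gap'])
move(s,[*P2W(-50,105),52],Rt(45))
move(s,[*P2W(-4,105),52],Rt(45))
E
```

```text
7.4 [702.1   8.1  65.3] [-2.356  0.    -0.026] [ 0.2 -0.3  0.5] [ 0.11  0.7   1.42 -0.82  1.28  0.48]
TCP printer [-84.8 104.4]
scene 562 ((-10.45760726928711, -4.7705230712890625), (151.4899139404297, 68.79889678955078), 89.97360229492188) [[-44.900001525878906, -80.5], [23.899999618530273, -80.5], [24.0, 71.0], [-44.79999923706055, 71.0]] ext [-44.87716 -80.5181 ] [23.927992 70.977585]
0.12137080040427826
shift [ 0.007  0.854 -0.383] turn [0.   0.   0.01] dist 37.44213003729954
shift [ 0.007  1.667 -1.196] turn [0.   0.   0.01] dist 82.07997810141899
```

View pics/wrist_f.png

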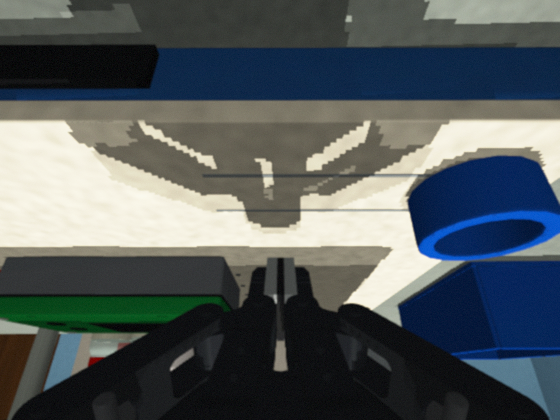

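View pics/scene_f.png

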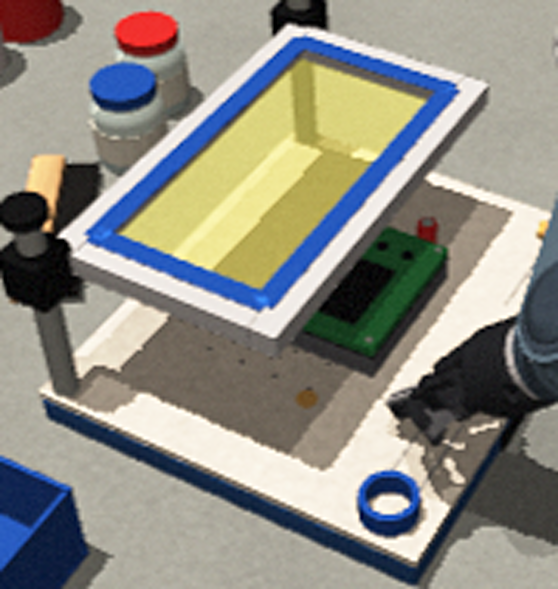

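Request:
servo_tool(motion=[[[0.007,0.427,-0.19],[0,0,0],0],[[0.007,0.854,-0.383],[0,0,0],0],[[0.007,1.03,-0.56],[0,0,0],0],[[0.007,1.21,-0.74],[0,0,0],0],[[0.007,1.39,-0.92],[0,0,0],0],[[0.007,1.55,-1.08],[0,0,0],0],[[0.007,1.55,-1.08],[0,0,0],0]])

```text
t: 8.2
ee_pos: [700.7, -67.5, 52.3]
ee_rot: [-2.356, -0.0, -0.028]
contact_force: [-0.1, -0.4, -0.3]
finger_gap: 0.3
```

```bash
python3 snap.py g wrist scene; python3 ms.py g
```

```text
8.2 [700.7 -67.5  52.3] [-2.356 -0.    -0.028] [-0.1 -0.4 -0.3] [-0.    0.68  1.46 -0.87  1.19  0.45]
TCP printer [ -9.2 105. ]
scene 474 ((-10.678352355957031, -4.4370574951171875), (68.90248107910156, 152.21994018554688), 0.29141125082969666) [[-45.5, 71.5], [-44.70000076293945, -80.69999694824219], [24.200000762939453, -80.4000015258789], [23.399999618530273, 71.80000305175781]] ext [-45.096985 -80.5181  ] [23.927992 71.60642 ]
```

View pics/wrist_g.png

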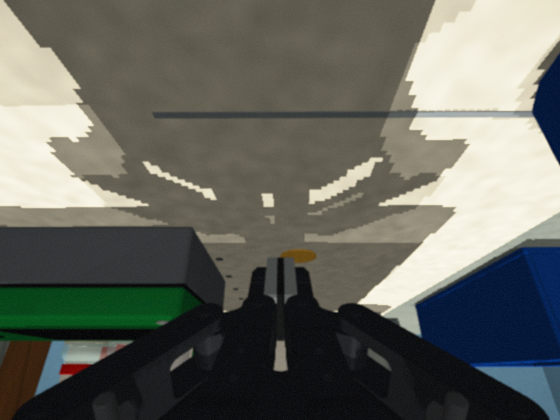

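View pics/scene_g.png

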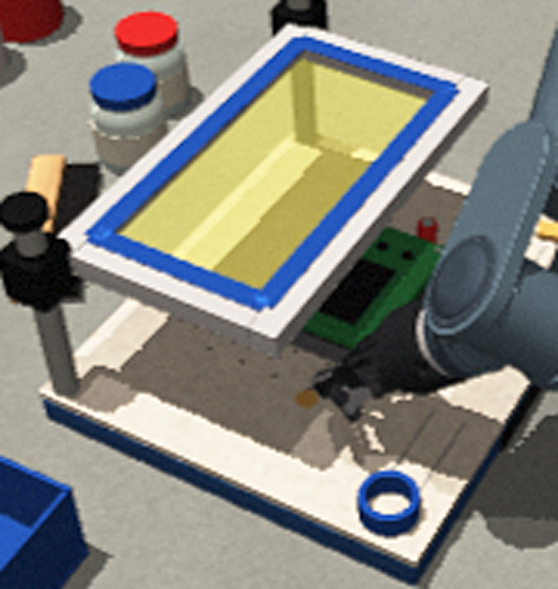

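```bash
cat > clr.py <<'E'
from h import *
def clear(tp,lean,d):
    # printer-frame box samples of gripper body; return min distance to screen box
    R=Rt(lean,yaw=0.0)@Ro.from_rotvec([0,0,np.radians(d)]).as_matrix()
    g=np.stack(np.meshgrid(np.linspace(-43,43,9),-np.linspace(73,260,30),np.linspace(-43,43,9)),-1).reshape(-1,3)
    P=g@R.T+np.array(tp)
    lo=np.array([-30,-190,175]);hi=np.array([190,190,200])
    dd=np.linalg.norm(np.maximum(np.maximum(lo-P,P-hi),0),axis=1)
    return dd.min().round(1),P[:,2].min().round(1)
if __name__=='__main__':
    for lean in(42,45,48):
        for d in(20,25): print(lean,d,[clear((x,60,56),lean,d) for x in(-8,-2,4)])
    from bench import arm
    s=arm.sense()
    R=Rt(45)@Ro.from_rotvec([0,0,np.radians(25)]).as_matrix()
    move(s,[*P2W(-10,112),58],R)
E
python3 clr.py
```

```text
42 20 [(np.float64(20.3), np.float64(67.3)), (np.float64(15.8), np.float64(67.3)), (np.float64(11.4), np.float64(67.3))]
42 25 [(np.float64(20.3), np.float64(62.9)), (np.float64(15.8), np.float64(62.9)), (np.float64(11.4), np.float64(62.9))]
45 20 [(np.float64(25.6), np.float64(63.7)), (np.float64(21.3), np.float64(63.7)), (np.float64(17.1), np.float64(63.7))]
45 25 [(np.float64(25.6), np.float64(59.5)), (np.float64(21.3), np.float64(59.5)), (np.float64(17.1), np.float64(59.5))]
48 20 [(np.float64(30.7), np.float64(60.1)), (np.float64(26.7), np.float64(60.1)), (np.float64(22.7), np.float64(60.1))]
48 25 [(np.float64(30.7), np.float64(56.2)), (np.float64(26.7), np.float64(56.2)), (np.float64(22.7), np.float64(56.2))]
shift [ 0.174 -0.093 -0.112] turn [-1.000e-02 -2.000e-02  2.501e+01] dist 9.065869077260105
```

```bash
python3 - <<'E'
from h import *
import pickle
s,fr=pickle.load(open('f_a.pkl','rb'));f=fr['wrist']
print('tape',W2P(ray(f,[(467,147)],64,s)),W2P(ray(fr['scene'],[(389/3.1+140,497/3.1+120)],64)))
from bench import arm
s=arm.sense()
R=Rt(45)@Ro.from_rotvec([0,0,np.radians(22)]).as_matrix()
for d in (20,22,25):move(s,[*P2W(-4,98),60],Rt(45)@Ro.from_rotvec([0,0,np.radians(d)]).as_matrix())
E
```

```text
tape [[-130.69146425  188.87750903]] [[-128.04862656  190.3300406 ]]
shift [-0.176 -0.023 -0.253] turn [-1.000e-02 -2.000e-02  2.001e+01] dist 12.377119433862012
shift [-0.176 -0.023 -0.253] turn [-1.000e-02 -2.000e-02  2.201e+01] dist 12.377119433862012
shift [-0.176 -0.023 -0.253] turn [-1.000e-02 -2.000e-02  2.501e+01] dist 12.377119433862012
```

Request:
servo_tool(motion=[[[-0.06,-0.03,-0.1],[0,0,7],0],[[-0.12,-0.03,-0.2],[0,0,14],0],[[-0.176,-0.023,-0.253],[0,0,22],0],[[-0.176,-0.023,-0.253],[0,0,22],0]])

```text
t: 8.7
ee_pos: [695.0, -73.1, 58.9]
ee_rot: [-2.394, 0.267, -0.305]
contact_force: [0.3, -0.5, -0.4]
finger_gap: 0.3
```

```bash
python3 snap.py i wrist scene; python3 ms.py i; python3 - <<'E'
from h import *
from bench import arm
s=arm.sense();x,y=W2P(s['ee_pos'])
move(s,[*P2W(x,y-10),s['ee_pos'][2]])
move(s,[*P2W(x+10,y),s['ee_pos'][2]])
E
```

```text
8.7 [695.  -73.1  58.9] [-2.394  0.267 -0.305] [ 0.3 -0.5 -0.4] [-0.03  0.86  1.19 -0.72  1.6   0.33]
TCP printer [-3.5 99.5]
scene 192 ((8.233451843261719, -55.68395233154297), (48.90439224243164, 31.270471572875977), 89.83712768554688) [[-7.5, -80.0999984741211], [23.799999237060547, -80.19999694824219], [23.899999618530273, -31.299999237060547], [-7.300000190734863, -31.200000762939453]] ext [ -7.336201 -80.127426] [ 23.927992 -31.194632]
shift [-0.232  0.093  0.   ] turn [0. 0. 0.] dist 10.0
shift [ 0.066  0.164 -0.177] turn [0. 0. 0.] dist 9.999999999999998
```

View pics/wrist_i.png

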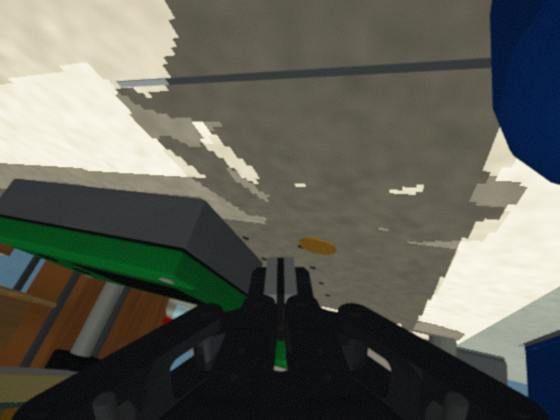

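View pics/scene_i.png

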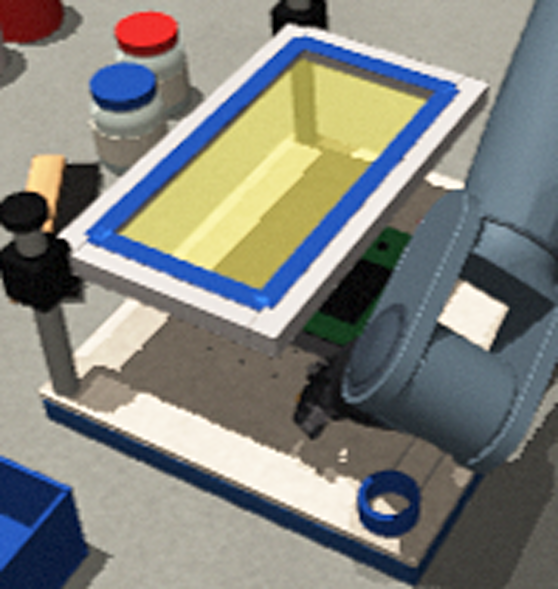

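```bash
cat > near.py <<'E'
import sys,pickle
from h import *
s,fr=pickle.load(open(f'f_{sys.argv[1]}.pkl','rb'))
_,f0=pickle.load(open('f0.pkl','rb'))
for n in fr:
    if n=='wrist': continue
    W=cloud(fr[n]);d=np.abs(fr[n]['range_z']-f0[n]['range_z'])>25
    m=d&np.isfinite(W[...,0])&(W[...,2]>120)&(W[...,0]>300)&(W[...,0]<900)
    P=W[m];p=W2P(P);Q=np.c_[p,P[:,2]]
    lo=np.array([-30,-190,175]);hi=np.array([190,190,200])
    dd=np.linalg.norm(np.maximum(np.maximum(lo-Q,Q-hi),0),axis=1)
    i=np.argsort(dd)[:400:40];print(n,'closest',np.c_[Q[i],dd[i]].round(0).tolist())
    k=(Q[:,0]>-60);print('pts beyond x>-60: n',k.sum(),'minz',Q[k][:,2].min() if k.any() else None)
E
python3 snap.py j scene side; python3 near.py j
```

```text
8.8 [693.6 -72.2  59.2] [-2.393  0.267 -0.303] [-0.3 -0.2 -0.5] [-0.03  0.86  1.2  -0.72  1.6   0.33]
scene closest [[89.0, -128.0, 177.0, 0.0], [154.0, 73.0, 204.0, 4.0], [-75.0, 170.0, 173.0, 45.0], [-64.0, 169.0, 134.0, 53.0], [-81.0, 182.0, 144.0, 59.0], [-103.0, 191.0, 155.0, 75.0], [-110.0, 225.0, 225.0, 91.0], [-108.0, 147.0, 263.0, 100.0], [-106.0, 119.0, 273.0, 105.0], [-115.0, 155.0, 269.0, 110.0]]
pts beyond x>-60: n 69 minz 120.14716218610806
side closest [[182.0, 17.0, 198.0, 0.0], [-156.0, 166.0, 252.0, 136.0], [-157.0, 177.0, 270.0, 145.0], [-159.0, 193.0, 277.0, 150.0], [-164.0, 189.0, 275.0, 154.0], [-176.0, 173.0, 260.0, 158.0], [-172.0, 199.0, 273.0, 160.0], [-175.0, 190.0, 272.0, 161.0], [-173.0, 204.0, 276.0, 163.0], [-194.0, 83.0, 214.0, 164.0]]
pts beyond x>-60: n 51 minz 120.20799435002436
```

```bash
python3 - <<'E'
import pickle,cv2
s,fr=pickle.load(open('f_j.pkl','rb'))
cv2.imwrite('pics/jside.png',fr['side']['image'][:,:,::-1]);cv2.imwrite('pics/jscene.png',fr['scene']['image'][:,:,::-1])
E
```

```text
(no output)
```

View pics/jside.png

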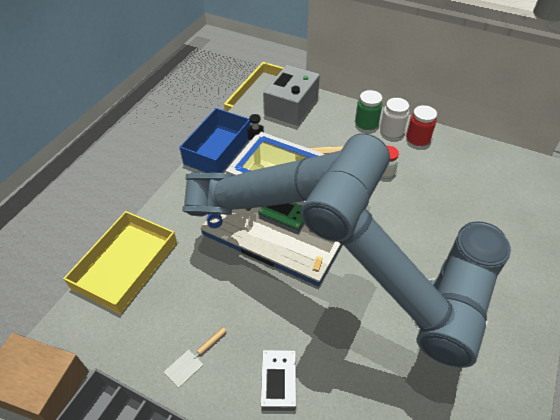

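View pics/jscene.png

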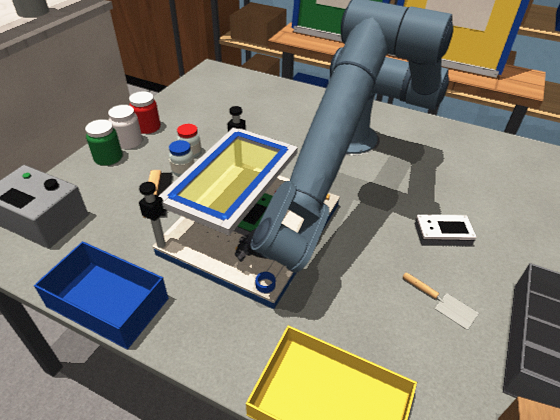

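Request:
servo_tool(motion=[[[-0.07,0.028,0],[0,0,0],0],[[-0.14,0.056,0],[0,0,0],0],[[-0.21,0.084,0],[0,0,0],0],[[-0.279,0.112,0],[0,0,0],0]])

```text
t: 9.3
ee_pos: [680.6, -71.4, 60.2]
ee_rot: [-2.394, 0.267, -0.302]
contact_force: [0.1, -0.3, 0.2]
finger_gap: 0.1
```

Request:
servo_tool(motion=[[[-0.035,0.014,0],[0,0,0],0],[[-0.07,0.028,0],[0,0,0],0]])

```text
t: 9.5
ee_pos: [677.4, -71.3, 60.3]
ee_rot: [-2.393, 0.267, -0.302]
contact_force: [-0.2, 0.3, -0.4]
finger_gap: 0.2
```

Request:
servo_tool(motion=[[[-0.035,0.014,0],[0,0,0],0],[[-0.07,0.028,0],[0,0,0],0]])

```text
t: 9.7
ee_pos: [674.3, -71.3, 60.3]
ee_rot: [-2.394, 0.267, -0.302]
contact_force: [0.5, -0.6, -1.2]
finger_gap: -0.1
```

```bash
python3 snap.py k wrist scene; python3 ms.py k
```

```text
9.7 [674.3 -71.3  60.3] [-2.394  0.267 -0.302] [ 0.5 -0.6 -1.2] [-0.03  0.82  1.26 -0.72  1.58  0.35]
TCP printer [-4.8 78.7]
scene 212 ((6.710933685302734, -55.67962646484375), (48.90439224243164, 34.315521240234375), 89.83712768554688) [[-10.5, -80.0999984741211], [23.799999237060547, -80.19999694824219], [23.899999618530273, -31.299999237060547], [-10.399999618530273, -31.200000762939453]] ext [-10.399753 -80.127426] [ 23.927992 -31.194632]
```

View pics/wrist_k.png

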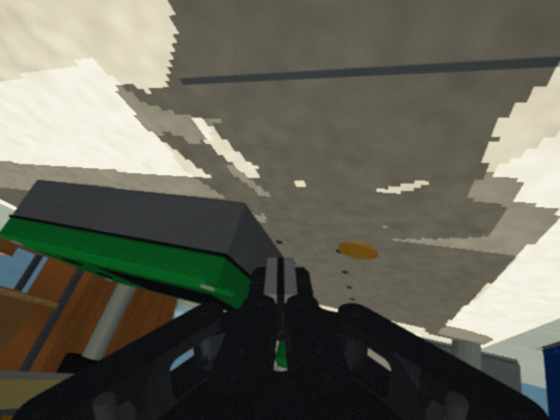

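View pics/scene_k.png

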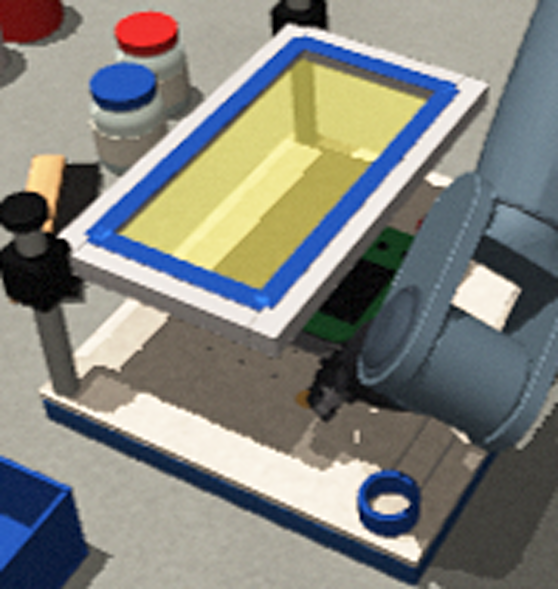

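Request:
servo_tool(motion=[[[-0.035,0.016,-0.002],[0,0,0],0],[[-0.07,0.03,-0.004],[0,0,0],0]])

```text
t: 10.0
ee_pos: [671.1, -71.4, 60.2]
ee_rot: [-2.394, 0.267, -0.302]
contact_force: [-0.3, -0.2, -0.3]
finger_gap: -0.0
```

Request:
servo_tool(motion=[[[-0.035,0.016,-0.002],[0,0,0],0],[[-0.07,0.03,-0.004],[0,0,0],0]])

```text
t: 10.2
ee_pos: [668.5, -71.3, 60.3]
ee_rot: [-2.393, 0.266, -0.301]
contact_force: [2.5, -0.0, -2.0]
finger_gap: 0.1
```

Request:
servo_tool(motion=[[[-0.035,0.016,-0.002],[0,0,0],0],[[-0.07,0.03,-0.004],[0,0,0],0]])

```text
t: 10.4
ee_pos: [665.5, -71.3, 60.3]
ee_rot: [-2.392, 0.266, -0.301]
contact_force: [3.0, 0.6, -1.1]
finger_gap: 0.1
```

```bash
python3 snap.py l wrist scene; python3 ms.py l
```

```text
10.4 [665.5 -71.3  60.3] [-2.392  0.266 -0.301] [ 3.   0.6 -1.1] [-0.03  0.8   1.29 -0.72  1.57  0.36]
TCP printer [-4.6 69.9]
scene 213 ((5.3037214279174805, -60.887184143066406), (36.43421173095703, 49.21615982055664), 0.09630323201417923) [[-13.0, -36.29999923706055], [-12.899999618530273, -85.5], [23.600000381469727, -85.5], [23.5, -36.20000076293945]] ext [-12.947686 -85.49643 ] [ 23.485756 -36.252068]
```

View pics/wrist_l.png

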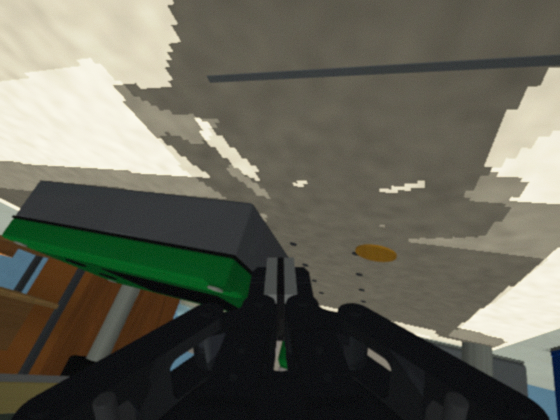

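View pics/scene_l.png

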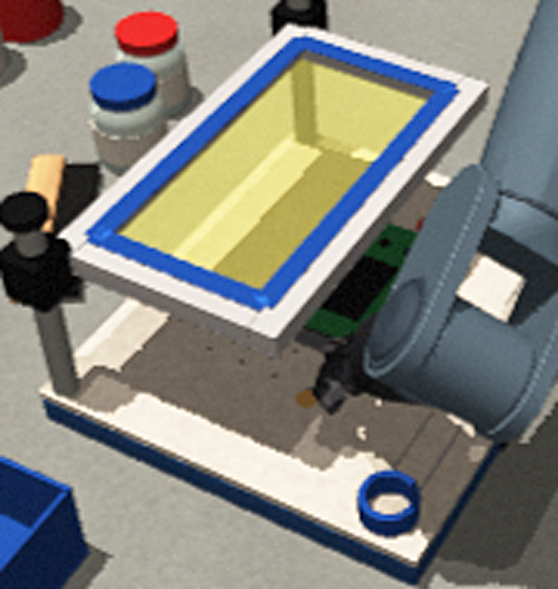

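Request:
servo_tool(motion=[[[-0.035,0.016,-0.002],[0,0,0],0],[[-0.07,0.03,-0.004],[0,0,0],0],[[-0.105,0.046,-0.006],[0,0,0],0],[[-0.14,0.06,-0.008],[0,0,0],0],[[-0.175,0.076,-0.01],[0,0,0],0],[[-0.21,0.09,-0.012],[0,0,0],0]])

```text
t: 11.1
ee_pos: [656.2, -71.3, 60.5]
ee_rot: [-2.392, 0.266, -0.301]
contact_force: [3.4, 1.4, -1.0]
finger_gap: -0.2
```

Request:
servo_tool(motion=[[[-0.035,0.016,-0.002],[0,0,0],0],[[-0.07,0.03,-0.004],[0,0,0],0]])

```text
t: 11.3
ee_pos: [653.0, -71.3, 60.5]
ee_rot: [-2.392, 0.266, -0.3]
contact_force: [4.3, 3.6, -0.8]
finger_gap: -0.2
```

```bash
python3 snap.py m wrist scene side; python3 ms.py m; python3 near.py m
```

```text
11.3 [653.  -71.3  60.5] [-2.392  0.266 -0.3  ] [ 4.3  3.6 -0.8] [-0.03  0.77  1.33 -0.72  1.55  0.37]
TCP printer [-4.3 57.4]
scene 198 ((7.077269554138184, -73.08873748779297), (35.3641471862793, 48.894596099853516), 2.0211243629455566) [[-11.5, -49.29999923706055], [-9.699999809265137, -98.0999984741211], [25.600000381469727, -96.9000015258789], [23.899999618530273, -48.0]] ext [-11.452087 -97.76599 ] [ 24.289862 -48.936558]
side 447 ((-2.1186981201171875, -28.9805908203125), (146.5181884765625, 90.23116302490234), 88.77118682861328) [[-48.79999923706055, -101.30000305175781], [41.400001525878906, -103.19999694824219], [44.599998474121094, 43.29999923706055], [-45.70000076293945, 45.20000076293945]] ext [ -47.802773 -102.386696] [42.891933 44.870922]
scene closest [[140.0, 37.0, 177.0, 0.0], [184.0, 2.0, 203.0, 3.0], [-70.0, 134.0, 155.0, 45.0], [-61.0, 124.0, 133.0, 53.0], [-63.0, 138.0, 129.0, 57.0], [-96.0, 150.0, 158.0, 68.0], [-111.0, 152.0, 157.0, 83.0], [-109.0, 134.0, 252.0, 94.0], [-111.0, 127.0, 260.0, 100.0], [-127.0, 201.0, 237.0, 105.0]]
pts beyond x>-60: n 72 minz 120.022245792013
side closest [[64.0, 185.0, 200.0, 0.0], [-133.0, 159.0, 283.0, 132.0], [-156.0, 132.0, 270.0, 144.0], [-162.0, 195.0, 270.0, 149.0], [-161.0, 159.0, 279.0, 153.0], [-175.0, 188.0, 256.0, 156.0], [-174.0, 142.0, 265.0, 158.0], [-177.0, 140.0, 264.0, 160.0], [-173.0, 148.0, 275.0, 162.0], [-185.0, 129.0, 252.0, 164.0]]
pts beyond x>-60: n 54 minz 120.62013362926041
```

View pics/wrist_m.png

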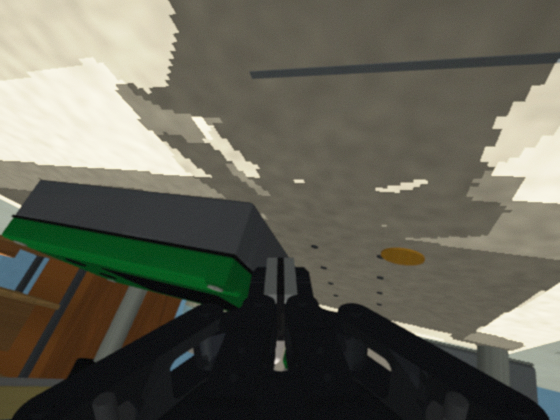

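View pics/side_m.png

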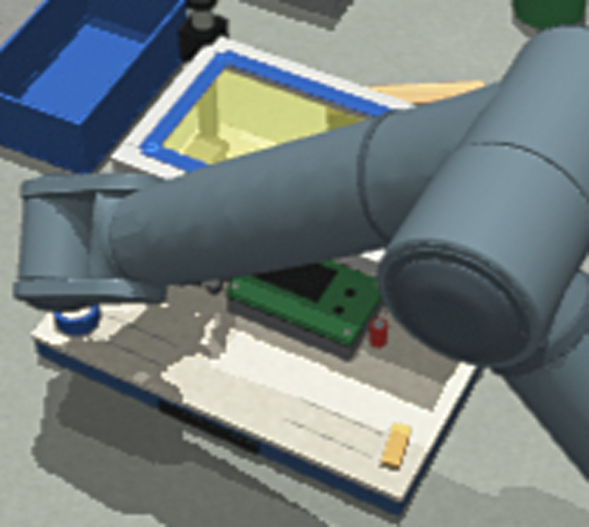

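Request:
servo_tool(motion=[[[-0.035,0.014,0],[0,0,0],0],[[-0.06,0.024,0],[0,0,0],0]])

```text
t: 11.65
ee_pos: [650.2, -71.6, 60.7]
ee_rot: [-2.393, 0.266, -0.301]
contact_force: [3.4, 1.8, -1.2]
finger_gap: -0.2
```

Request:
servo_tool(motion=[[[-0.025,0.01,0],[0,0,0],0],[[-0.05,0.02,0],[0,0,0],0]])

```text
t: 11.85
ee_pos: [648.6, -71.5, 60.8]
ee_rot: [-2.392, 0.265, -0.3]
contact_force: [7.6, 2.9, -1.0]
finger_gap: 0.0
```

Request:
servo_tool(motion=[[[-0.025,0.01,0],[0,0,0],0]])

```text
t: 11.95
ee_pos: [648.7, -71.5, 61.0]
ee_rot: [-2.39, 0.262, -0.298]
contact_force: [7.7, 2.7, -1.9]
finger_gap: 0.2
```

Request:
servo_tool(motion=[[[-0.025,0.01,0],[0,0,0],0]])

```text
t: 12.05
ee_pos: [648.7, -71.5, 61.1]
ee_rot: [-2.389, 0.259, -0.296]
contact_force: [6.9, 3.2, -2.9]
finger_gap: -0.0
```

Request:
servo_tool(motion=[[[-0.025,0.01,0],[0,0,0],0]])

```text
t: 12.15
ee_pos: [648.7, -71.5, 61.2]
ee_rot: [-2.387, 0.256, -0.294]
contact_force: [6.8, 1.9, -3.7]
finger_gap: 0.1
```

Request:
servo_tool(motion=[[[-0.04,0.016,-0.003],[0,0,0],0],[[-0.05,0.025,-0.005],[0,0,0],0],[[-0.05,0.025,-0.005],[0,0,0],0],[[-0.05,0.025,-0.005],[0,0,0],0],[[-0.05,0.025,-0.005],[0,0,0],0]])

```text
t: 12.65
ee_pos: [648.7, -71.5, 61.6]
ee_rot: [-2.385, 0.251, -0.29]
contact_force: [9.8, 2.7, -2.3]
finger_gap: 0.0
```

```bash
python3 snap.py n wrist scene side; python3 ms.py n
```

```text
12.65 [648.7 -71.5  61.6] [-2.385  0.251 -0.29 ] [ 9.8  2.7 -2.3] [-0.03  0.75  1.36 -0.72  1.53  0.38]
TCP printer [-3.9 53.1]
scene 198 ((6.530146598815918, -77.1361083984375), (35.45463562011719, 49.003265380859375), 1.9666446447372437) [[-12.0, -53.29999923706055], [-10.300000190734863, -102.19999694824219], [25.100000381469727, -101.0], [23.399999618530273, -52.0]] ext [ -11.982209 -101.76936 ] [ 23.84295  -53.167572]
side 436 ((-2.3853683471679688, -32.880279541015625), (149.2545928955078, 90.79403686523438), 89.58719635009766) [[-48.29999923706055, -107.19999694824219], [42.5, -107.80000305175781], [43.5, 41.400001525878906], [-47.20000076293945, 42.099998474121094]] ext [ -48.127594 -107.4089  ] [42.866707 41.929134]
```

View pics/side_n.png

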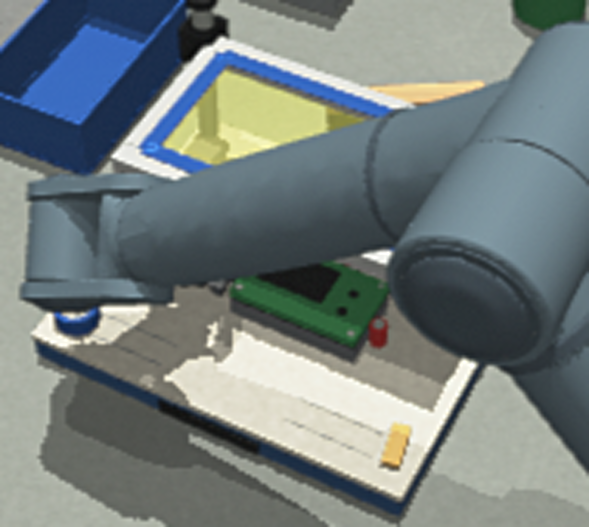

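```bash
python3 - <<'E'
from h import *
from bench import arm
s=arm.sense()
move(s,[*P2W(-4,70),61])
move(s,[*P2W(-8,85),58],Rt(45))
move(s,[*P2W(-90,85),66],Rt(43))
move(s,[*P2W(-90,-30),56],Rt(40))
E
```

```text
shift [ 0.397 -0.141  0.014] turn [0. 0. 0.] dist 16.869910732033063
shift [ 0.741 -0.29   0.14 ] turn [ -0.28  -0.24 -20.73] dist 32.32235496112696
shift [ 0.174 -1.77   1.455] turn [  1.69  -0.6  -20.72] dist 91.91694675926334
shift [-2.453 -0.587  1.616] turn [  4.66  -1.14 -20.7 ] dist 119.82388097790565
```

Request:
servo_tool(motion=[[[0.397,-0.141,0.014],[0,0,0],0],[[0.741,-0.29,0.14],[0,0,-8],0],[[0.741,-0.29,0.14],[0,0,-16],0],[[0.741,-0.29,0.14],[-0.28,-0.24,-20.73],0],[[0.5,-0.8,0.6],[0.5,-0.4,-20.73],0],[[0.25,-1.5,1.2],[1.4,-0.5,-20.73],0],[[0.174,-1.77,1.455],[1.69,-0.6,-20.73],0],[[-0.7,-1.35,1.5],[2.7,-0.8,-20.7],0],[[-1.6,-0.95,1.56],[3.7,-1,-20.7],50],[[-2.453,-0.587,1.616],[4.66,-1.14,-20.7],100],[[-2.453,-0.587,1.616],[4.66,-1.14,-20.7],100],[[-2.453,-0.587,1.616],[4.66,-1.14,-20.7],100],[[-2.453,-0.587,1.616],[4.66,-1.14,-20.7],100],[[-2.453,-0.587,1.616],[4.66,-1.14,-20.7],100]])

```text
t: 14.2
ee_pos: [569.4, 16.5, 56.6]
ee_rot: [-2.269, -0.002, -0.027]
contact_force: [-0.3, -0.1, 0.5]
finger_gap: 84.9
```

```bash
python3 snap.py o wrist scene side; python3 ms.py o; python3 - <<'E'
from h import *
from bench import arm
s=arm.sense();print(s['finger_gap'])
move(s,[*P2W(-50,-30),52],Rt(40))
E
```

```text
14.2 [569.4  16.5  56.6] [-2.269e+00 -2.000e-03 -2.700e-02] [-0.3 -0.1  0.5] [ 0.12  0.45  1.78 -0.77  1.16  0.55]
TCP printer [-89.8 -28.5]
scene 524 ((-10.502765655517578, -26.75531768798828), (68.98907470703125, 150.7400360107422), 0.1964099109172821) [[-45.29999923706055, 48.5], [-44.70000076293945, -102.19999694824219], [24.200000762939453, -102.0], [23.700000762939453, 48.70000076293945]] ext [ -44.988144 -102.11343 ] [24.2093   48.559994]
side 41 ((24.741897583007812, 26.04216766357422), (25.221952438354492, 61.13229751586914), 45.207862854003906) [[-5.800000190734863, 38.599998474121094], [37.5, -4.400000095367432], [55.29999923706055, 13.5], [11.899999618530273, 56.5]] ext [-5.834806  -3.4909103] [42.968704 39.098766]
85.75229553431629
shift [-0.02   0.722 -0.697] turn [ 0.   -0.04  0.02] dist 40.15737051544957
```

View pics/wrist_o.png

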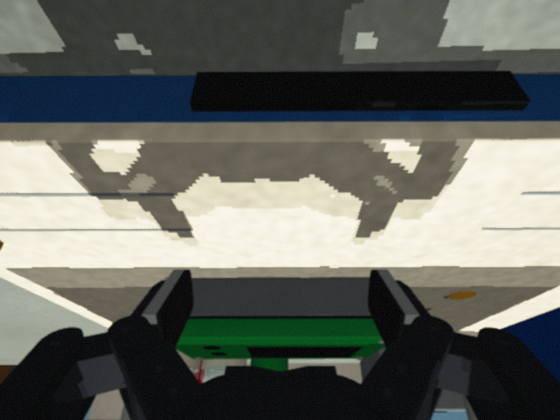

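View pics/scene_o.png

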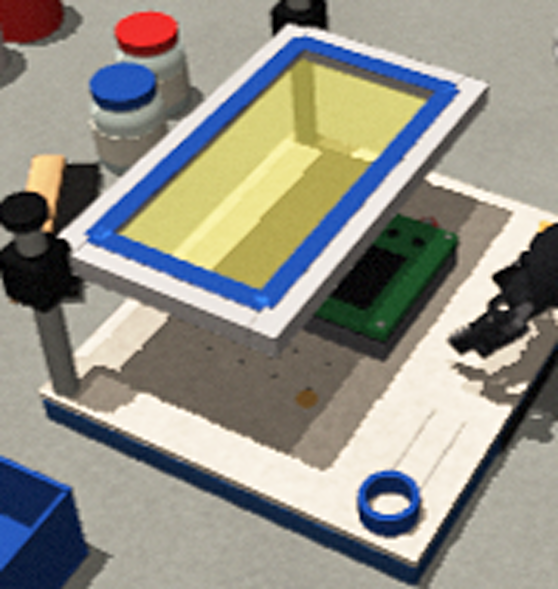

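Request:
servo_tool(motion=[[[-0.02,0.36,-0.35],[0,0,0],100],[[-0.02,0.66,-0.63],[0,0,0],100],[[-0.02,0.722,-0.697],[0,0,0],100],[[-0.02,0.722,-0.697],[0,0,0],100]])

```text
t: 14.75
ee_pos: [566.7, -23.9, 51.9]
ee_rot: [-2.269, -0.0, -0.028]
contact_force: [-0.6, -0.3, 0.3]
finger_gap: 85.2
```

Request:
servo_tool(motion=[[[0,0.032,-0.038],[0,0,0],100],[[0,0.064,-0.077],[0,0,0],100],[[0,0.096,-0.115],[0,0,0],100]])

```text
t: 15.05
ee_pos: [566.6, -29.7, 52.0]
ee_rot: [-2.269, -0.001, -0.027]
contact_force: [-0.3, -0.5, -0.4]
finger_gap: 85.5
```

Request:
servo_tool(motion=[[[0,0.016,-0.019],[0,0,0],100],[[0,0.032,-0.038],[0,0,0],100]])

```text
t: 15.25
ee_pos: [566.6, -31.6, 52.0]
ee_rot: [-2.269, -0.001, -0.027]
contact_force: [0.2, -0.1, 0.8]
finger_gap: 85.5
```

Request:
servo_tool(motion=[[[0,0.016,-0.019],[0,0,0],100],[[0,0.024,-0.029],[0,0,0],100]])

```text
t: 15.45
ee_pos: [566.6, -33.1, 52.0]
ee_rot: [-2.269, -0.001, -0.027]
contact_force: [0.2, 0.6, 1.0]
finger_gap: 85.5
```

Request:
servo_tool(motion=[[[0,0.016,-0.019],[0,0,0],100]])

```text
t: 15.55
ee_pos: [566.7, -33.6, 51.9]
ee_rot: [-2.268, -0.001, -0.027]
contact_force: [-2.3, 7.7, 2.3]
finger_gap: 85.5
```

Request:
servo_tool(motion=[[[0,0.016,-0.019],[0,0,0],100],[[0,0.02,-0.024],[0,0,0],100],[[0,0.02,-0.024],[0,0,0],100]])

```text
t: 15.85
ee_pos: [566.7, -33.5, 51.9]
ee_rot: [-2.266, -0.002, -0.026]
contact_force: [-1.0, 8.0, 3.4]
finger_gap: 85.4
```

Request:
servo_tool(motion=[[[0,-0.13,0.15],[0,0,0],100],[[0,-0.64,0.77],[0,0,0],100],[[0,-1.5,1.2],[0,0,0],100],[[0,-2.5,1.6],[0,0,0],100],[[0,-3.5,1.8],[0,0,0],100],[[0,-4.5,2],[0,0,0],100],[[0,-5.5,2.2],[0,0,0],100],[[0,-5.5,2.2],[0,0,0],100],[[0,-5.5,2.2],[0,0,0],100]])

```text
t: 16.75
ee_pos: [572.0, 175.5, 164.8]
ee_rot: [-2.266, -0.002, -0.025]
contact_force: [0.4, -0.1, -1.0]
finger_gap: 85.3
```

```bash
python3 snap.py p wrist scene side; python3 ms.py p; python3 meas.py p; python3 - <<'E'
import pickle,cv2
s,fr=pickle.load(open('f_p.pkl','rb'))
cv2.imwrite('pics/pz.png',cv2.resize(fr['wrist']['image'][130:260,180:400],None,fx=3.6,fy=3.6,interpolation=cv2.INTER_CUBIC)[:,:,::-1])
E
```

```text
16.75 [572.  175.5 164.8] [-2.266e+00 -2.000e-03 -2.500e-02] [ 0.4 -0.1 -1. ] [ 0.36  0.41  1.59 -0.64  1.47  0.56]
TCP printer [-248.8  -30. ]
scene 533 ((-10.17074203491211, -26.048484802246094), (68.32015991210938, 152.15142822265625), 0.1964099258184433) [[-44.599998474121094, 49.900001525878906], [-44.099998474121094, -102.19999694824219], [24.200000762939453, -102.0], [23.700000762939453, 50.099998474121094]] ext [ -44.27191 -102.11343] [24.2093  49.92542]
side 146 ((14.103181838989258, 7.070034027099609), (69.35804748535156, 116.83599090576172), 54.455726623535156) [[-53.599998474121094, 12.800000190734863], [41.5, -55.099998474121094], [81.80000305175781, 1.2999999523162842], [-13.300000190734863, 69.19999694824219]] ext [-47.43406  -53.160763] [42.968704 39.098766]
median z 76.95718045088294
case world ((566.206787109375, -25.396034240722656), (47.5628662109375, 145.25262451171875), 88.05924224853516) printer c [-47.8 -30.6] box [[-24.6, -103.4], [-23.5, 41.9], [-71.0, 42.2], [-72.2, -103.0]]
near angle rel printer -0.0066 px [-70.1 -26.5]
far angle rel printer -0.0082 px [-25.4 -23.9]
red [211 254  11  23 169] [216.1 264.7] [ -43.9 -109.7] z55 [  -9.1 -117.4]
red [191 341  11   2  12] [195.6 341.1] [ 451.8 -249.8] z55 [ 535.  -271.2]
red [189 341  29  17 167] [205.6 352. ] [ 629.1 -259.7] z55 [ 729.6 -282.1]
```

View pics/wrist_p.png

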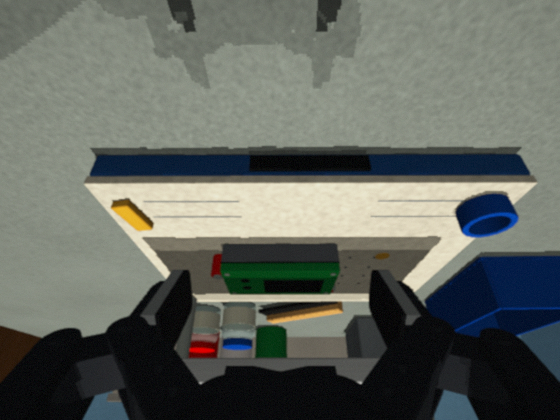

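View pics/scene_p.png

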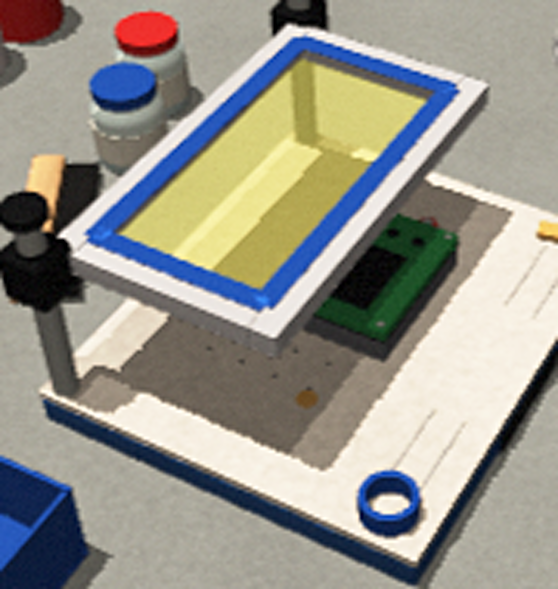

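View pics/pz.png

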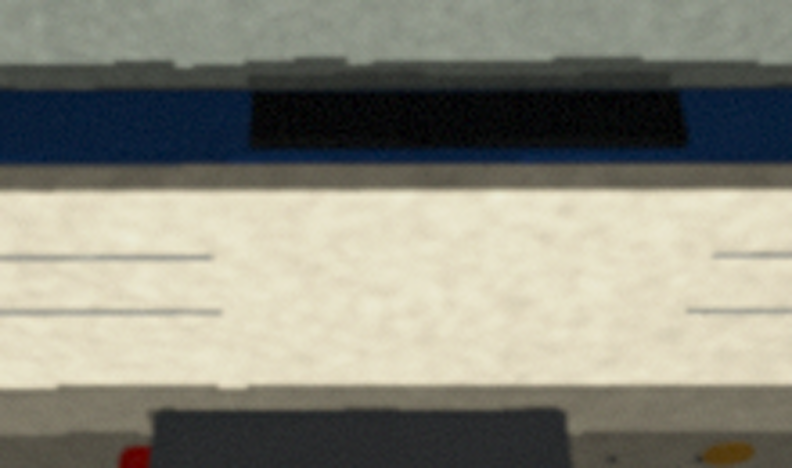

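```bash
python3 - <<'E'
from bench import arm
print(arm.sense()['qvel'].round(4)); print(arm.finish_job())
E
```

```text
[-0.006   0.0027 -0.0001  0.0016  0.0002  0.0005]
the job is handed in; nothing more can be done
None
```

The case is registered against the two back stops and the red side stop, let go, and the job was handed in at about 17 s. No verdict came back, so this rests on my own measurements.

**What I did:**
- I pushed the near face with the open fingers, leaning 40 degrees, until the case stopped at the back stops, then held about 10 N for 0.6 s.
- I then pushed its side face with the shut fingertips until it stopped at the red pin, which was on the right (y -115), and held 7–10 N for about 0.8 s.
- Last I re-pressed it gently against the back stops at about 8 N and withdrew.

**Last checks:**
- **Back stops:** the re-press met resistance at the same depth as the first press, to about 0.1 mm. The scene camera puts the near face at x about -44.3 mm, where it should be -45.
- **Squareness:** the scene camera reads about 0.003 rad and the wrist camera about 0.007–0.008 rad.
- **Side stop:** the wrist camera puts the case's centre about 84.5 mm from the stop, where touching is 85. The re-press did not move it sideways.
- **Clearances:** the closest reading between arm and screen was about 45 mm, not counting stray points on the screen itself. Nothing I saw had shifted the tape, gauge or other bystanders.

**What disagreed:** the scene camera reads the case's y about 4 mm further from the side stop than the wrist camera does. It showed the same bias before any sliding, so I relied on the wrist camera and the contact force. The final side-camera measurement was blocked by the arm, so I did not use it.

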